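# Clamp the re-glued tea box

## Task

The beech tea box in the ratchet clamp has just been re-glued: pull the snapped-in stop key up out of the clamp and leave it in the steel tray, then pump the clamp's trigger, never pushing the rod or its foot by hand, until the sprung foot has pushed the box against the far jaw. Squeeze on until the foot's spring is about half pushed in, never all the way, so that the joint is pressed but the box not crushed, and finish while still squeezing the trigger: do not let go. Leave the teapot, cup and sugar bowl alone.

Things in the scene. Friction and masses are not known exactly. Their poses are not given: they have to be found in the camera images.
- clamp: Caulk-gun style ratchet clamp on a wooden board (x -45..45, y -120..105, 18 mm thick), fixed. Origin at table height under the rod; z up; the toothed rod lies along y at z = 46 mm and advances to +y; handle and trigger stick out side by side to -x. Dark housing x -22..22, y -115..-55, top z 74 mm. Stop socket at x 0, y -5, top z 31 mm.
- handle (a point): Centre of the grip part of the fixed black handle bar, a straight bar along clamp x: clamp x -125..-20, y -113..-97, z 28..64 mm, with only the table beneath. This point is at clamp (-105, -105, 46) mm, beside the trigger's grip.
- far_jaw (a point): Centre of the fixed far jaw's face, at clamp (0, 80, 46) mm, facing clamp -y; the jaw is an upright dark plate 80 mm wide, top at 75 mm.
- trigger: Black trigger lever, hinged on a vertical pin at clamp (-30, -62, 46) mm, its origin; at rest it lies along clamp -x and ends in an upright round grip of 16 mm diameter, 36 mm high, 75 mm from the pin.
- trigger_tip (a point): Axis of the trigger's round grip at mid height (46 mm above the table). At rest 43 mm from the handle bar's centre plane, toward clamp +y. Squeeze handle and grip together between the fingers from above: 59 mm over both at rest, 37 mm fully squeezed.
- trigger_swing (a joint): Trigger angle: 0 released, 0.3 rad fully squeezed (hard stop; the grip swings 22 mm toward the handle). A light spring returns it when let go. The grip needs about 7 N to move the rod freely, some 15 N when the foot presses well.
- jaw: The toothed steel rod, 12 mm thick, 150 mm long, with a 20 mm collar 22 mm behind the foot's face; it carries the foot. Origin on its axis: clamp (0, -30 mm + advance, 46 mm).
- advance (a joint): How far the toothed rod has advanced to clamp +y (m, 0 to 0.072; 0 to 0.014 at start). The drive pushes 31.7 mm per rad of trigger, in 4 mm teeth: a full squeeze and full release advances about 8 mm. On release a catch holds the rod; under load it may slip back up to 4 mm first. It cannot be drawn back, so too many strokes crush the box.
- foot: Round steel pressure foot, 26 mm diameter, 8 mm thick, on the front of the rod. Origin at the centre of its face: clamp y = -30 mm + advance - foot_push, at z = 46 mm.
- foot_push (a joint): How far the foot is pushed back into the rod against its spring (m): 0 free, 0.014 fully in (hard stop). The spring force is 4 N + 2.5 N per mm.
- stop_key: Grey stop key in the socket between foot and box, barring the foot. Origin: centre of the tongue's underside; z up: tongue 12 mm, then head 18 (clamp x) x 14 (clamp y) mm from z 12 to 81 mm. In place: origin at clamp (0, -5, 19) mm. Sprung balls hold it until pulled up with about 10 N; clear after 15 mm. Grip the head's top part across clamp x, above foot (top 59 mm) and box (top 64 mm).
- tea_box: Beech tea box 70 x 60 x 46 mm (clamp x, y, z), loose on the clamp's board. Origin at the centre of its underside. At start 2 to 12 mm short of the far jaw, which it must be pushed against.
- tray: Shallow open steel tray 170 x 140 x 18 mm (its x, y, z), wall and floor 4 mm, fixed on the table. Origin at the centre of its underside.
- teapot: White porcelain teapot, about 160 mm from handle to spout, 96 mm high; bystander. Origin at the centre of its underside.
- cup: White cup 80 mm wide, 58 mm high; bystander. Origin at the centre of its underside.
- sugar_bowl: White lidded sugar bowl 80 mm wide, 75 mm high; bystander. Origin at the centre of its underside.
There are look-alikes about, which are no part of the job. There is more than one size of the tea_box; the job needs the middle-sized.

How it is judged:
By the outcome, as a careful person would: the job done as asked, in the order asked, and still so for the second after the job is handed in, while the arm keeps its last pose, push and grip.
It also fails if it takes over 67 s, if anything falls off the work surface, if the arm or the gripper's body presses on something with over 40 N, if the wrist force passes 120 N, or if a joint passes its speed limit or range.

## Robot

A 6-joint arm with a two-finger parallel gripper is mounted at the origin on the work surface. World frame = base frame: x ahead of the robot, y to its left, z up, the work surface at z = 0. Lengths are in m, angles in rad, forces in N, time in s.
With the tool pointing down it reaches from about 0.35 to 0.775 m from the base axis. Payload 5.5 kg.
Tool frame: the origin (TCP) lies midway between the tips of the shut fingers; the grasp point (between the pads) lies 19 mm behind it; z points along the fingers, x is the direction in which the jaws open and shut, and the axes are right-handed (so a half turn about z gives the same grasp; the last joint's range is limited). The gripper opens to 85 mm and grips with 20 to 120 N. Pads are 22 mm wide; open, the fingers measure 114 mm over their backs; the gripper's body (76 mm by 85 mm) begins 54 mm behind the grasp point. The pads swing forward as they close: fully open they stand 13 mm farther back than shut.
Start: joints at [-1.351, 0.313, 0.046, 1.304, 0, 1.431], TCP at [0.202, -0.538, 0.231] pointing down, gripper open.
Joint ranges: [-2.76, 2.76], [-0.86, 1.69], [-1.03, 1.26], [-2.2, 2.34], [-1.47, 1.5], [-3.14, 3.14]. Speed limits (rad/s): [2.57, 2.57, 3.14, 3.14, 3.14, 3.14].

## Interface

Orientations are given as a unit quaternion [w, x, y, z].
In Python, from workcell import env gives the robot as it stands.
- The arm moves only by the tool servo_tool, never from a script. Its argument "targets" is a list of rows, each an object with "xyz": the shift along the tool's x, y, z in m, a list of three; "twist": the turn, a rotation vector about the tool's x, y, z in rad, a list of three; "jaw": the opening, from 0 (shut) to 1 (fully open). A call has 1 to 12 rows; each row is the pose to reach, as a shift and turn from the pose commanded when the call began, along the tool's axes at that moment; what a row does not reach only later rows make up. A row lasts 1/12 s, in which the tool goes at most 41.7 mm and 7.16 degrees, less where a joint would pass 70% of its speed; a pose out of reach is approached as far as the arm can. A call with a gripper value outside its range is refused whole. The fingers move at their own pace and stop on an object; "squeeze" is the grip in N (left out, the last holds). Time passes only in rows, so rows that repeat a pose let the fingers close. It gives the time, the measured TCP pose, the force and the opening at its end, in the units of the state.
- env.get_state(): the state, without advancing time (a new reading comes with each control period).
- env.read_camera(name): name is "scene" or "top"; returns a dict with "color" (420x560x3 uint8, red, green, blue), "depth" (420x560 float32, m along the optical axis (not along the pixel's ray), 0 where there is no reading), "fx", "fy", "cx", "cy" (pixels), "eye" and "attitude" of the camera in the world. Camera axes: x right, y down, z forward; pixel columns grow to the right and rows downward; lengths in m; the calibration is good to about 2 mm. A picture is of the moment at which its call begins.
- env.hand_in(): hands the job in, once; it reports no verdict.
The state is a dict: "clock": time; "joint_pos": joint angles; "qvel": joint speeds; "tau": joint torques, N m; "tcp_pos": TCP position; "orientation": TCP orientation; "wrist_force": force on the tool from outside, world axes, zero at the start; "ft_torque": the same for the moment, N m; "finger_gap": finger opening in m.
Only numpy, scipy, OpenCV 4.12 (cv2) and the standard library are available. Lean on these libraries where they do the work, as an engineer would, in place of code of your own. Each camera call takes 0.05 s, during which the arm holds its last target. There are 200 camera calls.

## Working session

There is one attempt and no reset: what is moved stays moved. The work goes in short steps, Python scripts to look and compute and a tool call to move; the robot and the scene stay as the last step left them, time stands still between calls to the robot, and variables do not carry over. Pictures are saved under pics/ and viewed, about 8 in all and at most 12, crops included, and the job is handed in when it is done.

Besides the shell and the picture viewer there is one more tool, called after ">>>" by a JSON object that holds its "fn" and its "kwargs", one argument or row to a line. servo_tool: Moves the arm, as the interface text tells. Its arguments: {"type":"object","properties":{"targets":{"type":"array","items":{"type":"object","properties":{"xyz":{"type":"array","items":{"type":"number"}},"twist":{"type":"array","items":{"type":"number"}},"jaw":{"type":"number"}}}},"squeeze":{"type":"number"}},"required":["targets"]}

```bash
mkdir -p pics; ls
cat > h.py <<'E'
import numpy as np, cv2
from workcell import env
from scipy.spatial.transform import Rotation as R
def cam(n):
    c=env.read_camera(n); a=np.array(c['attitude'],float)
    c['R']=a if a.shape==(3,3) else R.from_quat(a[[1,2,3,0]]).as_matrix()
    d=c['depth']; v,u=np.mgrid[:d.shape[0],:d.shape[1]]
    p=np.stack([(u-c['cx'])/c['fx']*d,(v-c['cy'])/c['fy']*d,d],-1)
    c['P']=p@c['R'].T+np.array(c['eye']); c['P'][d==0]=np.nan
    return c
def ray(c,u,v,z):
    r=c['R']@np.array([(u-c['cx'])/c['fx'],(v-c['cy'])/c['fy'],1]); e=np.array(c['eye'])
    return e+r*(z-e[2])/r[2]
def save(c,f,crop=None,s=1):
    im=c['color'][...,::-1]
    if crop: im=im[crop[1]:crop[3],crop[0]:crop[2]]
    cv2.imwrite(f,cv2.resize(im,None,fx=s,fy=s,interpolation=cv2.INTER_CUBIC))
E
python3 - <<'E'
from h import *
for n in('top','scene'):
    c=cam(n);print(n,c['eye'],c['attitude'],c['fx'],c['cx'],c['cy']);save(c,f'pics/{n}0.png',s=1.4)
    np.savez(f'{n}0.npz',**{k:c[k] for k in('color','depth','P','R','eye','fx','fy','cx','cy')})
s=env.get_state();print(s)
E
```

```text
pics
top [0.40778801 0.00463647 1.19910173] [ 0.06491533 -0.70274976  0.7055304  -0.06446416] 457.811937455531 274.73009076176396 197.67192627140432
scene [ 1.2295828  -0.24444589  0.86439436] [-0.28458835  0.7666576   0.54093534 -0.19655673] 426.34596791669725 282.1638683693518 208.01073936212578
{'clock': 0.1, 'joint_pos': array([-1.35063768e+00,  3.13916394e-01,  4.51067742e-02,  1.30361512e+00,
       -2.24932754e-05,  1.43121157e+00]), 'qvel': array([ 6.97611713e-04, -1.20359331e-05,  2.56102233e-03, -2.41462592e-05,
        4.53678880e-04, -6.89900537e-04]), 'tau': array([ 2.17841844e-03, -4.81727636e+01,  2.99242312e+01,  1.28529771e-02,
       -1.64466542e-04, -8.89662573e-06]), 'tcp_pos': array([ 0.20231193, -0.53774636,  0.23050892]), 'orientation': array([-5.43810407e-04,  8.22202285e-01, -5.69194817e-01, -6.06079083e-04]), 'wrist_force': array([ 0.6234585 , -0.9180221 ,  0.33361637]), 'ft_torque': array([-0.0121508 ,  0.03923419,  0.05304385]), 'finger_gap': 0.08495723467300405}
```

View pics/top0.png

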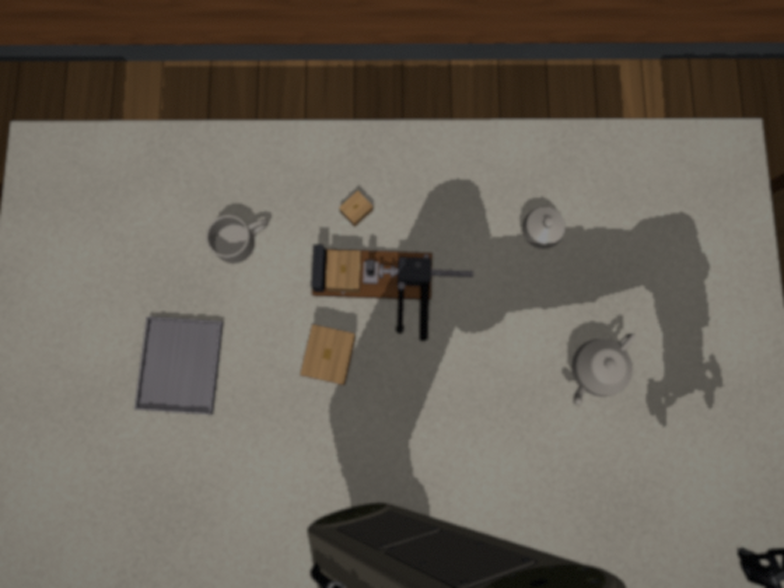

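View pics/scene0.png

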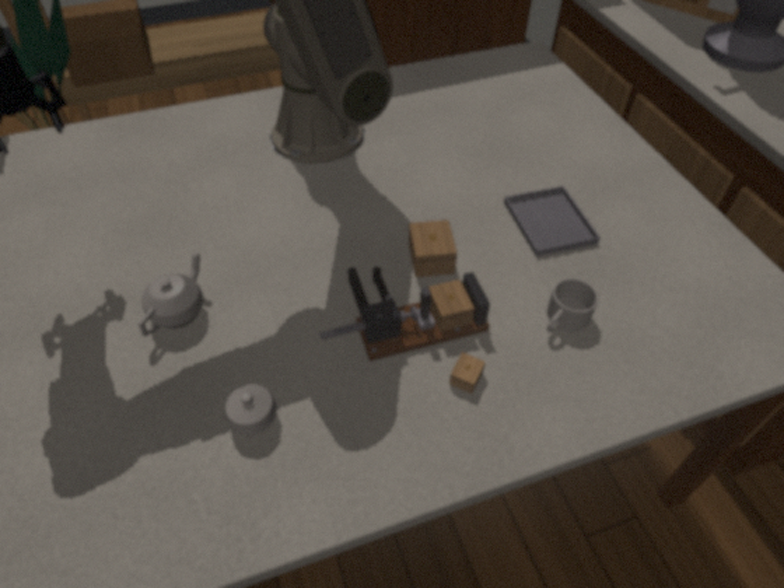

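The top view (1.4× pixels) shows:
- The clamp is near (370,272), with its far jaw at (318,268), the middle box at (343,270), the stop key at (371,268) and the housing at (415,270). The trigger grip is at (400,328) and the handle at (424,335).
- Two look-alike boxes are loose on the table: a large one at (328,353) and a small one at (357,206).
- The tray is at (180,363).
- The cup, sugar bowl and teapot are all well clear of the clamp.

Besides the key, the grey things that could be taken for it are the foot and collar at about (388,271), and the rod tail at (455,273).

Run:
```python
from h import *
c=dict(np.load('top0.npz')); s=dict(np.load('scene0.npz'))
P=c['P']
# point cloud zone around clamp
a=save(c,'pics/crop_top.png',(205,160,345,255),4)
save(s,'pics/crop_scene.png',(220,180,360,260),4)
def zone(u0,v0,u1,v1,zl,zh):
    m=np.zeros(P.shape[:2],bool);m[v0:v1,u0:u1]=1
    m&=(P[...,2]>zl)&(P[...,2]<zh); return m
def rect(n,m):
    q=P[m]; r=cv2.minAreaRect(q[:,:2].astype(np.float32)*1000)
    print(n,len(q),'med',np.round(np.median(q,0)*1000,1),'rect',np.round(r[0],1),np.round(r[1],1),round(r[2],1),'ext',np.round(np.nanmin(q,0)*1000),np.round(np.nanmax(q,0)*1000))
rect('all clamp',zone(205,165,345,250,.01,.2))
rect('jaw+hous',zone(215,170,320,215,.068,.08))
rect('housing',zone(280,170,320,205,.069,.08))
rect('jaw',zone(215,170,235,215,.069,.08))
rect('box',zone(230,175,258,210,.059,.068))
rect('key',zone(255,175,280,205,.085,.115))
rect('handle',zone(293,208,312,246,.052,.075))
rect('trig',zone(276,208,294,240,.05,.075))
rect('rodtail',zone(312,185,345,205,.03,.06))
rect('tray',zone(90,215,165,300,.012,.025))
rect('trayfl',zone(90,215,165,300,.001,.011))
rect('table',zone(150,110,200,300,-.02,.02))
```

```text
all clamp 3895 med [616.   33.2  61.5] rect [581.7  -4.7] [296.  193.5] 88.2 ext [ 489. -154.   10.] [681. 146. 105.]
jaw+hous 737 med [630.7 -23.4  74.6] rect [630.9  30.8] [215.8  80.5] 85.6 ext [583. -76.  68.] [679. 138.  80.]
housing 406 med [629.9 -46.   74.4] rect [625.9 -47.2] [51.1 58.1] 0.2 ext [600. -76.  69.] [651. -18.  79.]
jaw 250 med [636.2 126.9  75.7] rect [638.3 127.4] [20.4 80.7] 87.1 ext [598. 117.  69.] [679. 138.  80.]
box 616 med [632.9  82.5  64.7] rect [636.   84.5] [66.5 74.8] 87.9 ext [598.  52.  59.] [675. 118.  68.]
key 50 med [632.6  32.5 100.4] rect [633.9  32.4] [19.  12.4] 0.1 ext [624.  26.  85.] [643.  39. 105.]
handle 225 med [548.3 -63.2  63.9] rect [549.5 -64.1] [15.6 86.6] 87.3 ext [506. -74.  52.] [592. -55.  70.]
trig 129 med [553.9 -20.7  62. ] rect [556.1 -21.4] [14.9 73. ] 87.6 ext [520. -28.  53.] [592. -13.  68.]
rodtail 118 med [ 626.8 -125.4   52.2] rect [ 627.9 -122. ] [64.4 11.7] 87.6 ext [ 622. -154.   44.] [635. -90.  60.]
tray 486 med [463.6 393.4  18.3] rect [465.8 384.3] [141.7 170.2] 86.0 ext [378. 309.  12.] [554. 459.  24.]
trayfl 4500 med [471.5 388.1   4.5] rect [476.2 390.5] [224.7 196.1] 2.1 ext [367. 288.   1.] [585. 493.  11.]
table 8979 med [600.8 269.5   1.4] rect [622.5 273.1] [515.1 136.3] 1.7 ext [367. 199.  -9.] [879. 348.  20.]
```

View pics/crop_top.png

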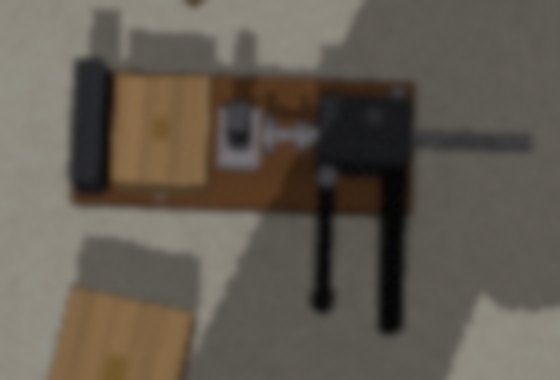

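View pics/crop_scene.png

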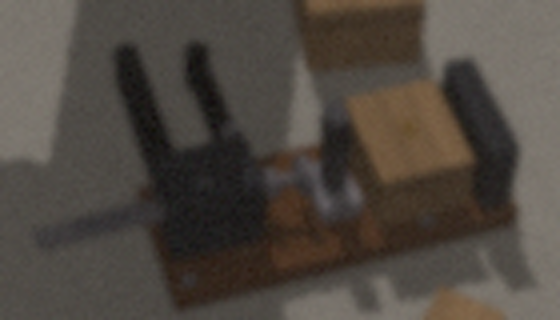

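The crops show the key standing upright in its socket: top crop (238,125), scene crop (335,140), 18×14 mm at z = 100 mm. The foot and collar are to its right in the top crop, and the rod comes out of the housing. Every clamp dimension fits an origin at about (634, 37.4) mm with yaw −2.6°.

```bash
cat >> h.py <<'E'
O=np.array([.6341,.0374]); YAW=np.radians(-2.6)
def cw(x,y): # clamp mm -> world m
    c,s=np.cos(YAW),np.sin(YAW); return O+np.array([c*x-s*y,s*x+c*y])/1000
def wc(p):
    c,s=np.cos(YAW),np.sin(YAW); d=(np.asarray(p)[...,:2]-O)*1000
    return np.stack([c*d[...,0]+s*d[...,1],-s*d[...,0]+c*d[...,1]],-1)
def goto(xy,z,head):  # tool-down, tool x heading (deg)
    s=env.get_state(); q=np.array(s['orientation']); T=R.from_quat(q[[1,2,3,0]])
    h=np.radians(head); G=R.from_matrix(np.array([[np.cos(h),np.sin(h),0],[np.sin(h),-np.cos(h),0],[0,0,-1]]).T)
    d=T.inv().apply(np.r_[xy,z]-s['tcp_pos'])
    print('xyz',np.round(d,4),'twist',np.round((T.inv()*G).as_rotvec(),4),'t',round(s['clock'],2),'tcp',np.round(s['tcp_pos'],4),'F',np.round(s['wrist_force'],1),'gap',round(s['finger_gap']*1000,1),'q',np.round(s['joint_pos'],2))
E
python3 -c "
from h import *
goto(cw(0,-5),.2,-2.6)"
```

```text
xyz [-0.3817 -0.6046  0.0312] twist [-1.1000e-03  1.3000e-03 -1.1657e+00] t 0.1 tcp [ 0.2023 -0.5377  0.2305] F [ 0.6 -0.9  0.3] gap 85.0 q [-1.35  0.31  0.05  1.3  -0.    1.43]
```

>>> {"fn": "servo_tool", "kwargs": {
  "targets": [
    {"xyz":[-0.38,-0.605,0.0],"twist":[0,0,-1.166]},
    {"xyz":[-0.38,-0.605,0.0],"twist":[0,0,-1.166]},
    {"xyz":[-0.38,-0.605,0.0],"twist":[0,0,-1.166]},
    {"xyz":[-0.38,-0.605,0.0],"twist":[0,0,-1.166]},
    {"xyz":[-0.38,-0.605,0.0],"twist":[0,0,-1.166]},
    {"xyz":[-0.38,-0.605,0.0],"twist":[0,0,-1.166]},
    {"xyz":[-0.38,-0.605,0.0],"twist":[0,0,-1.166]},
    {"xyz":[-0.38,-0.605,0.0],"twist":[0,0,-1.166]},
    {"xyz":[-0.38,-0.605,0.0],"twist":[0,0,-1.166]},
    {"xyz":[-0.38,-0.605,0.0],"twist":[0,0,-1.166]},
    {"xyz":[-0.38,-0.605,0.0],"twist":[0,0,-1.166]},
    {"xyz":[-0.38,-0.605,0.0],"twist":[0,0,-1.166]}
  ]
}}

```text
schema error: expected keys xyz, twist, jaw
```

```bash
python3 -c "
from h import *
goto(cw(0,-5),.15,-2.6)"
```

```text
xyz [-0.3816 -0.6046  0.0812] twist [-1.1000e-03  1.3000e-03 -1.1657e+00] t 0.1 tcp [ 0.2023 -0.5377  0.2305] F [ 0.6 -0.9  0.3] gap 85.0 q [-1.35  0.31  0.05  1.3  -0.    1.43]
```

>>> {"fn": "servo_tool", "kwargs": {
  "targets": [
    {"xyz":[-0.3815,-0.6045,0.0],"twist":[0,0,-1.166],"jaw":1},
    {"xyz":[-0.3815,-0.6045,0.0],"twist":[0,0,-1.166],"jaw":1},
    {"xyz":[-0.3815,-0.6045,0.0],"twist":[0,0,-1.166],"jaw":1},
    {"xyz":[-0.3815,-0.6045,0.0],"twist":[0,0,-1.166],"jaw":1},
    {"xyz":[-0.3815,-0.6045,0.0],"twist":[0,0,-1.166],"jaw":1},
    {"xyz":[-0.3815,-0.6045,0.0],"twist":[0,0,-1.166],"jaw":1},
    {"xyz":[-0.3815,-0.6045,0.0],"twist":[0,0,-1.166],"jaw":1},
    {"xyz":[-0.3815,-0.6045,0.0],"twist":[0,0,-1.166],"jaw":1},
    {"xyz":[-0.3815,-0.6045,0.0],"twist":[0,0,-1.166],"jaw":1},
    {"xyz":[-0.3815,-0.6045,0.0],"twist":[0,0,-1.166],"jaw":1},
    {"xyz":[-0.3815,-0.6045,0.0],"twist":[0,0,-1.166],"jaw":1},
    {"xyz":[-0.3815,-0.6045,0.0],"twist":[0,0,-1.166],"jaw":1}
  ]
}}

```text
clock: 1.1
tcp_pos: [0.5049, -0.1375, 0.2311]
orientation: [-0.0, 1.0, -0.022, -0.0]
wrist_force: [-0.5, -0.9, -0.0]
finger_gap: 0.0853
```

```bash
python3 -c "
from h import *
goto(cw(0,-5),.15,-2.6)"
```

```text
xyz [ 0.1213 -0.1755  0.081 ] twist [0.     0.0004 0.0006] t 1.1 tcp [ 0.5049 -0.1375  0.2311] F [-0.5 -0.9 -0. ] gap 85.3 q [-0.42  0.21 -0.09  1.27 -0.    1.2 ]
```

>>> {"fn": "servo_tool", "kwargs": {
  "targets": [
    {"xyz":[0.121,-0.175,0.0],"twist":[0,0,0],"jaw":1},
    {"xyz":[0.121,-0.175,0.0],"twist":[0,0,0],"jaw":1},
    {"xyz":[0.121,-0.175,0.0],"twist":[0,0,0],"jaw":1},
    {"xyz":[0.121,-0.175,0.0],"twist":[0,0,0],"jaw":0.8},
    {"xyz":[0.121,-0.175,0.03],"twist":[0,0,0],"jaw":0.6},
    {"xyz":[0.121,-0.175,0.07],"twist":[0,0,0],"jaw":0.6},
    {"xyz":[0.121,-0.175,0.081],"twist":[0,0,0],"jaw":0.6},
    {"xyz":[0.121,-0.175,0.081],"twist":[0,0,0],"jaw":0.6},
    {"xyz":[0.121,-0.175,0.081],"twist":[0,0,0],"jaw":0.6}
  ]
}}

```text
clock: 1.85
tcp_pos: [0.6317, 0.0301, 0.1488]
orientation: [0.0, 1.0, -0.022, -0.002]
wrist_force: [-0.8, 0.3, 1.3]
finger_gap: 0.0512
```

```bash
python3 -c "
from h import *
goto(cw(0,-5),.071,-2.6)"
```

```text
xyz [ 0.0024 -0.0024  0.0778] twist [0.0001 0.0041 0.0009] t 1.85 tcp [0.6317 0.0301 0.1488] F [-0.8  0.3  1.3] gap 51.2 q [-0.08  0.46  0.06  1.17 -0.    1.54]
```

>>> {"fn": "servo_tool", "kwargs": {
  "targets": [
    {"xyz":[0.001,-0.001,0.04],"twist":[0,0,0],"jaw":0.6},
    {"xyz":[0.001,-0.001,0.07],"twist":[0,0,0],"jaw":0.6},
    {"xyz":[0.001,-0.001,0.077],"twist":[0,0,0],"jaw":0.6},
    {"xyz":[0.001,-0.001,0.077],"twist":[0,0,0],"jaw":0.6},
    {"xyz":[0.001,-0.001,0.077],"twist":[0,0,0],"jaw":0.6},
    {"xyz":[0.001,-0.001,0.077],"twist":[0,0,0],"jaw":0.6}
  ]
}}

```text
clock: 2.35
tcp_pos: [0.636, 0.0302, 0.0764]
orientation: [0.0, 1.0, -0.023, 0.002]
wrist_force: [0.1, -0.2, -0.4]
finger_gap: 0.0514
```

```bash
python3 -c "
from h import *
goto(cw(0,-5),.071,-2.6)
c=cam('scene');save(c,'pics/pre.png',(220,120,360,260),4)"
```

```text
xyz [-0.0023 -0.0021  0.0054] twist [ 0.0002 -0.0046 -0.0002] t 2.35 tcp [0.636  0.0302 0.0764] F [ 0.1 -0.2 -0.4] gap 51.4 q [-0.08  0.51 -0.05  1.01 -0.    1.54]
```

View pics/pre.png

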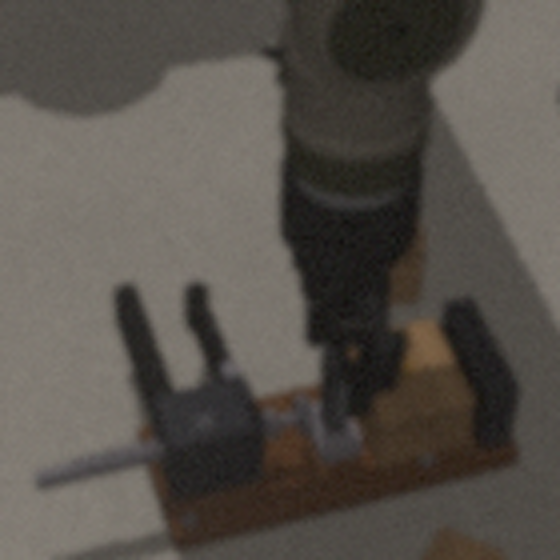

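The near finger is at about (385,370) and the key at (338,390) in this crop. The finger looks further right than I expected, so I'll check it in 3D before closing.

```bash
python3 -c "
from h import *
c=cam('scene');P=c['P'];v=P[180:250,280:330].reshape(-1,3);k=wc(v)
m0=(abs(k[:,0])<60)&(k[:,1]>-40)&(k[:,1]<35)
for z in range(66,112,6):
  m=m0&(abs(v[:,2]*1000-z-3)<3)
  for lo,hi in((-16,14),(14,60)):
    q=k[m&(k[:,0]>lo)&(k[:,0]<hi)]
    if len(q):print(z,lo,len(q),np.round(np.percentile(q,[5,50,95],axis=0),1).tolist())
goto(cw(0,-5),.071,-2.6)
"
```

```text
66 -16 6 [[-1.4, -14.6], [6.5, -14.0], [9.9, -13.1]]
66 14 1 [[28.8, 31.6], [28.8, 31.6], [28.8, 31.6]]
72 -16 7 [[-7.4, -14.9], [-0.3, -14.5], [10.3, -12.8]]
78 -16 9 [[-6.4, -15.0], [7.5, -14.1], [9.6, -10.6]]
78 14 2 [[30.0, -17.4], [32.1, -15.9], [34.2, -14.4]]
84 -16 7 [[-7.3, -14.9], [4.6, -14.1], [9.7, -11.8]]
84 14 9 [[31.8, -17.7], [35.2, -14.4], [41.6, -6.8]]
90 -16 5 [[-4.9, -14.4], [5.1, -13.8], [8.4, -11.0]]
90 14 17 [[29.7, -18.4], [39.4, -12.9], [42.6, -2.5]]
96 -16 18 [[-7.3, -14.5], [3.5, -12.3], [9.7, -7.5]]
96 14 17 [[31.4, -17.8], [40.4, -12.7], [43.6, -1.2]]
102 14 7 [[30.5, -18.4], [41.3, -13.0], [43.9, -6.8]]
108 14 4 [[32.7, -18.3], [34.1, -16.9], [35.6, -15.4]]
xyz [-0.0021 -0.0019  0.005 ] twist [ 0.0002 -0.0044  0.    ] t 2.45 tcp [0.6358 0.0304 0.076 ] F [ 0.2  0.2 -1. ] gap 51.5 q [-0.08  0.51 -0.05  1.01 -0.    1.54]
```

Fingers span clamp y −18..2 and the key y −14..0, so they are aligned. I'll lower and grip.

>>> {"fn": "servo_tool", "kwargs": {
  "targets": [
    {"xyz":[-0.001,-0.001,0.005],"twist":[0,0,0],"jaw":0.6},
    {"xyz":[-0.001,-0.001,0.005],"twist":[0,0,0],"jaw":0.4},
    {"xyz":[-0.001,-0.001,0.005],"twist":[0,0,0],"jaw":0.2},
    {"xyz":[-0.001,-0.001,0.005],"twist":[0,0,0],"jaw":0.1},
    {"xyz":[-0.001,-0.001,0.005],"twist":[0,0,0],"jaw":0.1},
    {"xyz":[-0.001,-0.001,0.005],"twist":[0,0,0],"jaw":0.1},
    {"xyz":[-0.001,-0.001,0.005],"twist":[0,0,0],"jaw":0.1}
  ],
  "squeeze": 60
}}

```text
clock: 3.03
tcp_pos: [0.6331, 0.0319, 0.0684]
orientation: [0.0, 1.0, -0.022, -0.0]
wrist_force: [-1.3, 1.0, 2.4]
finger_gap: 0.0171
```

```bash
python3 -c "
from h import *
goto(cw(0,-5),.071,-2.6)"
```

```text
xyz [ 0.0008 -0.0006 -0.0026] twist [0.     0.     0.0004] t 3.03 tcp [0.6331 0.0319 0.0684] F [-1.3  1.   2.4] gap 17.1 q [-0.08  0.51 -0.06  1.   -0.    1.54]
```

Gripped at 17 mm. Now I'll pull it up.

>>> {"fn": "servo_tool", "kwargs": {
  "targets": [
    {"xyz":[0,0,-0.003],"twist":[0,0,0],"jaw":0.1},
    {"xyz":[0,0,-0.006],"twist":[0,0,0],"jaw":0.1},
    {"xyz":[0,0,-0.01],"twist":[0,0,0],"jaw":0.1},
    {"xyz":[0,0,-0.015],"twist":[0,0,0],"jaw":0.1},
    {"xyz":[0,0,-0.02],"twist":[0,0,0],"jaw":0.1},
    {"xyz":[0,0,-0.03],"twist":[0,0,0],"jaw":0.1},
    {"xyz":[0,0,-0.045],"twist":[0,0,0],"jaw":0.1},
    {"xyz":[0,0,-0.07],"twist":[0,0,0],"jaw":0.1},
    {"xyz":[0,0,-0.1],"twist":[0,0,0],"jaw":0.1},
    {"xyz":[0,0,-0.12],"twist":[0,0,0],"jaw":0.1}
  ]
}}

```text
clock: 3.87
tcp_pos: [0.6338, 0.0317, 0.1921]
orientation: [0.0, 1.0, -0.022, 0.002]
wrist_force: [0.4, -1.3, -0.4]
finger_gap: 0.0171
```

```bash
python3 -c "
from h import *
goto((.466,.384),.19,-4)
c=cam('scene');P=c['P'];k=wc(P.reshape(-1,3));z=P[...,2].ravel()*1000
m=(abs(k[:,0])<11)&(abs(k[:,1]+5)<15)
print(np.histogram(z[m],[15,25,35,45,55,65,75,85,95,105,115,125,135,145,155,170,200]))
"
```

```text
xyz [-0.1834 -0.3444  0.0014] twist [ 0.0002 -0.0032  0.0249] t 3.87 tcp [0.6338 0.0317 0.1921] F [ 0.4 -1.3 -0.4] gap 17.1 q [-0.08  0.44  0.14  1.26 -0.    1.54]
(array([18, 52,  0,  0,  0,  0,  0,  0,  0,  0,  0,  0,  4, 10, 35, 50]), array([ 15,  25,  35,  45,  55,  65,  75,  85,  95, 105, 115, 125, 135,
       145, 155, 170, 200]))
```

The key is out and held, with its underside at about 140 mm. Next I'll carry it to the tray.

>>> {"fn": "servo_tool", "kwargs": {
  "targets": [
    {"xyz":[-0.183,-0.344,0.0],"twist":[0,0,0.025],"jaw":0.1},
    {"xyz":[-0.183,-0.344,0.0],"twist":[0,0,0.025],"jaw":0.1},
    {"xyz":[-0.183,-0.344,0.0],"twist":[0,0,0.025],"jaw":0.1},
    {"xyz":[-0.183,-0.344,0.0],"twist":[0,0,0.025],"jaw":0.1},
    {"xyz":[-0.183,-0.344,0.0],"twist":[0,0,0.025],"jaw":0.1},
    {"xyz":[-0.183,-0.344,0.0],"twist":[0,0,0.025],"jaw":0.1},
    {"xyz":[-0.183,-0.344,0.0],"twist":[0,0,0.025],"jaw":0.1},
    {"xyz":[-0.183,-0.344,0.0],"twist":[0,0,0.025],"jaw":0.1},
    {"xyz":[-0.183,-0.344,0.0],"twist":[0,0,0.025],"jaw":0.1},
    {"xyz":[-0.183,-0.344,0.0],"twist":[0,0,0.025],"jaw":0.1},
    {"xyz":[-0.183,-0.344,0.0],"twist":[0,0,0.025],"jaw":0.1},
    {"xyz":[-0.183,-0.344,0.05],"twist":[0,0,0.025],"jaw":0.1}
  ]
}}

```text
clock: 4.92
tcp_pos: [0.4701, 0.3875, 0.1549]
orientation: [-0.004, 0.999, -0.034, 0.007]
wrist_force: [2.2, 0.7, -0.7]
finger_gap: 0.0169
```

```bash
python3 -c "
from h import *
goto((.466,.384),.0555,-4)"
```

```text
xyz [-0.0052  0.0047  0.0994] twist [-0.0088 -0.0132  0.0025] t 4.92 tcp [0.4701 0.3875 0.1549] F [ 2.2  0.7 -0.7] gap 16.9 q [ 0.56  0.4  -0.02  1.14 -0.    2.2 ]
```

>>> {"fn": "servo_tool", "kwargs": {
  "targets": [
    {"xyz":[0,0,0.035],"twist":[0,0,0],"jaw":0.1},
    {"xyz":[0,0,0.06],"twist":[0,0,0],"jaw":0.1},
    {"xyz":[0,0,0.07],"twist":[0,0,0],"jaw":0.1},
    {"xyz":[0,0,0.07],"twist":[0,0,0],"jaw":0.1},
    {"xyz":[0,0,0.07],"twist":[0,0,0],"jaw":0.1},
    {"xyz":[0,0,0.07],"twist":[0,0,0],"jaw":0.1},
    {"xyz":[0,0,0.07],"twist":[0,0,0],"jaw":0.1}
  ]
}}

```text
clock: 5.5
tcp_pos: [0.4676, 0.3843, 0.079]
orientation: [-0.001, 0.999, -0.035, 0.002]
wrist_force: [0.6, -0.5, -0.5]
finger_gap: 0.0169
```

```bash
python3 -c "
from h import *
goto((.466,.384),.0545,-4)"
```

```text
xyz [-0.0016  0.0005  0.0245] twist [-0.0022 -0.0034 -0.0007] t 5.5 tcp [0.4676 0.3843 0.079 ] F [ 0.6 -0.5 -0.5] gap 16.9 q [ 0.56  0.45 -0.13  0.98 -0.    2.2 ]
```

Lowering to contact at a moderate pace.

>>> {"fn": "servo_tool", "kwargs": {
  "targets": [
    {"xyz":[0,0,0.012],"twist":[0,0,0],"jaw":0.1},
    {"xyz":[0,0,0.018],"twist":[0,0,0],"jaw":0.1},
    {"xyz":[0,0,0.0225],"twist":[0,0,0],"jaw":0.1},
    {"xyz":[0,0,0.0235],"twist":[0,0,0],"jaw":0.1},
    {"xyz":[0,0,0.0235],"twist":[0,0,0],"jaw":0.1},
    {"xyz":[0,0,0.0235],"twist":[0,0,0],"jaw":0.1},
    {"xyz":[0,0,0.0235],"twist":[0,0,0],"jaw":0.1}
  ]
}}

```text
clock: 6.08
tcp_pos: [0.4659, 0.3838, 0.0535]
orientation: [-0.0, 0.999, -0.035, 0.0]
wrist_force: [-0.2, 0.6, 0.8]
finger_gap: 0.0171
```

```bash
python3 -c "
from h import *
goto((.466,.384),.0545,-4)"
```

```text
xyz [ 0.     -0.0002 -0.001 ] twist [-0.0002 -0.0004 -0.0002] t 6.08 tcp [0.4659 0.3838 0.0535] F [-0.2  0.6  0.8] gap 17.1 q [ 0.56  0.47 -0.17  0.93 -0.    2.2 ]
```

>>> {"fn": "servo_tool", "kwargs": {
  "targets": [
    {"xyz":[0,0,0.0008],"twist":[0,0,0],"jaw":0.1},
    {"xyz":[0,0,0.0008],"twist":[0,0,0],"jaw":0.1},
    {"xyz":[0,0,0.0],"twist":[0,0,0],"jaw":0.3},
    {"xyz":[0,0,0.0],"twist":[0,0,0],"jaw":0.4},
    {"xyz":[0,0,0.0],"twist":[0,0,0],"jaw":0.6},
    {"xyz":[0,0,0.0],"twist":[0,0,0],"jaw":0.7},
    {"xyz":[0,0,-0.03],"twist":[0,0,0],"jaw":0.7},
    {"xyz":[0,0,-0.07],"twist":[0,0,0],"jaw":0.7},
    {"xyz":[0,0,-0.11],"twist":[0,0,0],"jaw":1},
    {"xyz":[0,0,-0.15],"twist":[0,0,0],"jaw":1}
  ]
}}

```text
clock: 6.92
tcp_pos: [0.4652, 0.3833, 0.2042]
orientation: [0.0, 0.999, -0.035, -0.001]
wrist_force: [1.2, 1.7, -0.6]
finger_gap: 0.0814
```

```bash
python3 -c "
from h import *
c=cam('scene');save(c,'pics/tray.png',(320,100,460,200),4)
P=c['P'].reshape(-1,3)*1000
m=(abs(P[:,0]-466)<80)&(abs(P[:,1]-384)<65)&(P[:,2]>26)&(P[:,2]<110);q=P[m]
print(m.sum(),np.round(np.percentile(q,[2,50,98],axis=0)))
goto(cw(-105,-83.5),.2,87.4);goto(cw(-105,-83.5),.2,-92.6)"
```

```text
134 [[459. 373.  28.]
 [473. 377.  62.]
 [478. 388.  85.]]
xyz [0.0865 0.4217 0.0116] twist [ 0.0024 -0.0131 -1.5953] t 6.97 tcp [0.4685 0.3854 0.2137] F [1.  1.4 5.3] gap 85.0 q [ 0.56  0.37  0.08  1.27 -0.    2.2 ]
xyz [0.0865 0.4217 0.0116] twist [-0.013  -0.0024  1.5463] t 6.97 tcp [0.4685 0.3854 0.2137] F [1.  1.4 5.3] gap 85.0 q [ 0.56  0.37  0.08  1.27 -0.    2.2 ]
```

View pics/tray.png

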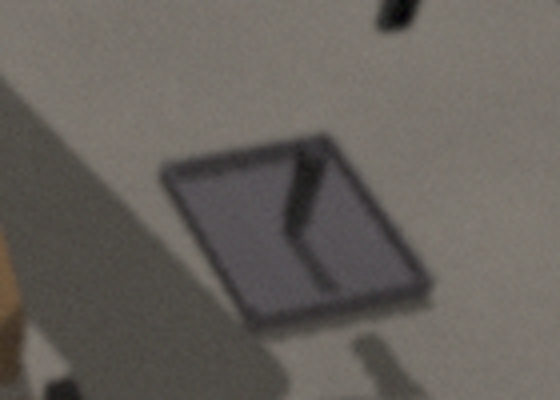

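The key stands upright in the middle of the tray, crop (300,195), at heights up to 85 mm. Next is the trigger.

>>> {"fn": "servo_tool", "kwargs": {
  "targets": [
    {"xyz":[0.086,0.421,0.0],"twist":[0,0,-1.595],"jaw":1},
    {"xyz":[0.086,0.421,0.0],"twist":[0,0,-1.595],"jaw":1},
    {"xyz":[0.086,0.421,0.0],"twist":[0,0,-1.595],"jaw":1},
    {"xyz":[0.086,0.421,0.0],"twist":[0,0,-1.595],"jaw":1},
    {"xyz":[0.086,0.421,0.0],"twist":[0,0,-1.595],"jaw":1},
    {"xyz":[0.086,0.421,0.0],"twist":[0,0,-1.595],"jaw":1},
    {"xyz":[0.086,0.421,0.0],"twist":[0,0,-1.595],"jaw":1},
    {"xyz":[0.086,0.421,0.0],"twist":[0,0,-1.595],"jaw":1},
    {"xyz":[0.086,0.421,0.0],"twist":[0,0,-1.595],"jaw":1},
    {"xyz":[0.086,0.421,0.0],"twist":[0,0,-1.595],"jaw":1},
    {"xyz":[0.086,0.421,0.0],"twist":[0,0,-1.595],"jaw":1},
    {"xyz":[0.086,0.421,0.0],"twist":[0,0,-1.595],"jaw":1}
  ]
}}

```text
clock: 7.97
tcp_pos: [0.5227, -0.0467, 0.2028]
orientation: [0.001, 0.794, 0.608, -0.0]
wrist_force: [0.4, 0.5, 0.7]
finger_gap: 0.0852
```

```bash
python3 -c "
from h import *
goto(cw(-105,-83.5),.12,87.4)"
```

```text
xyz [0.0061 0.0011 0.0828] twist [ 0.001   0.0016 -0.2194] t 7.97 tcp [ 0.5227 -0.0467  0.2028] F [0.4 0.5 0.7] gap 85.2 q [-0.24  0.23 -0.14  1.2  -0.    0.02]
```

>>> {"fn": "servo_tool", "kwargs": {
  "targets": [
    {"xyz":[0.005,0.001,0.0],"twist":[0,0,-0.16],"jaw":1},
    {"xyz":[0.005,0.001,0.0],"twist":[0,0,-0.16],"jaw":1},
    {"xyz":[0.005,0.001,0.04],"twist":[0,0,-0.16],"jaw":1},
    {"xyz":[0.005,0.001,0.08],"twist":[0,0,-0.16],"jaw":1},
    {"xyz":[0.005,0.001,0.08],"twist":[0,0,-0.16],"jaw":1},
    {"xyz":[0.005,0.001,0.08],"twist":[0,0,-0.16],"jaw":1},
    {"xyz":[0.005,0.001,0.08],"twist":[0,0,-0.16],"jaw":1}
  ]
}}

```text
clock: 8.55
tcp_pos: [0.5252, -0.0379, 0.1245]
orientation: [0.001, 0.744, 0.669, 0.0]
wrist_force: [0.1, 0.0, -0.7]
finger_gap: 0.0853
```

```bash
python3 -c "
from h import *
goto(cw(-105,-83.5),.028,87.4)
c=cam('top');P=c['P'];k=wc(P);z=P[...,2]*1000
for n,(a,b,d,e,zl,zh) in dict(rodtail=(-10,10,-210,-120,35,65),handle=(-125,-40,-125,-90,50,75),trig=(-125,-50,-85,-40,50,75),foot=(-15,15,-50,0,45,66),box=(-40,40,0,79,57,68)).items():
  m=(k[...,0]>a)&(k[...,0]<b)&(k[...,1]>d)&(k[...,1]<e)&(z>zl)&(z<zh); q=k[m]
  print(n,len(q), np.round(np.percentile(q,[0,3,50,97,100],axis=0),1).tolist() if len(q) else '')
"
```

```text
xyz [-0.0033  0.0005  0.0965] twist [ 0.0012  0.0003 -0.061 ] t 8.55 tcp [ 0.5252 -0.0379  0.1245] F [ 0.1  0.  -0.7] gap 85.3 q [-0.22  0.28 -0.27  1.02 -0.   -0.12]
rodtail 0 
handle 0 
trig 0 
foot 0 
box 614 [[-38.0, 13.5], [-35.9, 15.4], [-3.3, 43.4], [30.0, 73.5], [33.3, 78.9]]
```

>>> {"fn": "servo_tool", "kwargs": {
  "targets": [
    {"xyz":[-0.003,0.0005,0.0],"twist":[0,0,-0.061],"jaw":1},
    {"xyz":[-0.003,0.0005,0.03],"twist":[0,0,-0.061],"jaw":1},
    {"xyz":[-0.003,0.0005,0.06],"twist":[0,0,-0.061],"jaw":1},
    {"xyz":[-0.003,0.0005,0.085],"twist":[0,0,-0.061],"jaw":1},
    {"xyz":[-0.003,0.0005,0.095],"twist":[0,0,-0.061],"jaw":1},
    {"xyz":[-0.003,0.0005,0.1],"twist":[0,0,-0.061],"jaw":1},
    {"xyz":[-0.003,0.0005,0.1],"twist":[0,0,-0.061],"jaw":1},
    {"xyz":[-0.003,0.0005,0.1],"twist":[0,0,-0.061],"jaw":1}
  ]
}}

```text
clock: 9.27
tcp_pos: [0.5261, -0.0411, 0.0248]
orientation: [0.001, 0.723, 0.691, 0.001]
wrist_force: [0.3, 0.4, -0.5]
finger_gap: 0.0852
```

```bash
python3 -c "
from h import *
goto(cw(-105,-83.5),.024,87.4)
c=cam('scene');save(c,'pics/sq0.png',(190,150,350,260),5);np.savez('sq0.npz',**{k:c[k] for k in('color','depth','P','R','eye','fx','fy','cx','cy')})
c=cam('top');save(c,'pics/sq0t.png',(205,150,345,255),5)"
```

```text
xyz [-0.0001 -0.0007  0.0008] twist [0.0027 0.0006 0.    ] t 9.27 tcp [ 0.5261 -0.0411  0.0248] F [ 0.3  0.4 -0.5] gap 85.2 q [-0.23  0.38 -0.41  0.78 -0.   -0.18]
```

View pics/sq0.png

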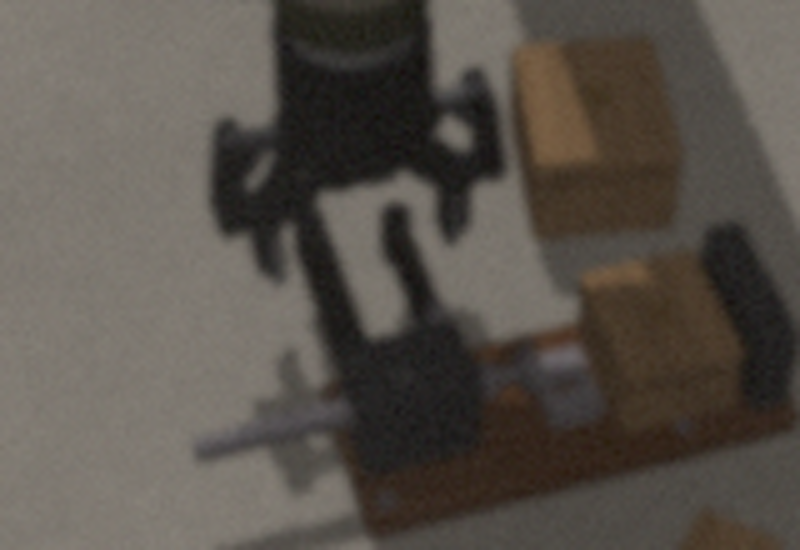

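The fingers at (265,250) and (455,215) straddle the handle at (325,260) and the trigger grip at (400,225), and the foot now has a free path to the box. I'll measure the rod, foot and box from depth.

```bash
cat > m.py <<'E'
from h import *
def meas(show=0):
    out=[]
    for n in('scene','top'):
        c=cam(n);P=c['P'];k=wc(P);z=P[...,2]*1000
        def sel(a,b,d,e,zl,zh):
            m=(k[...,0]>a)&(k[...,0]<b)&(k[...,1]>d)&(k[...,1]<e)&(z>zl)&(z<zh); return k[m],z[m]
        r={}
        q,_=sel(-9,9,-215,-118,36,60); r['tail']=np.round(np.sort(q[:,1])[[0,3]],1) if len(q)>5 else None
        q,zz=sel(-14,14,-54,32,38,70)
        r['prof']=[(int(y),int(np.max(zz[abs(q[:,1]-y)<=1.5])),int(np.sum((abs(q[:,1]-y)<=1.5)))) for y in range(-53,32,3) if (abs(q[:,1]-y)<=1.5).any()]
        q,_=sel(-28,28,0,79.5,61,67.5); r['boxtop']=np.round(np.percentile(q[:,1],[1,50,99]),1)
        q,_=sel(-36,36,70,110,69,80); r['jaw']=np.round(np.percentile(q[:,1],[1,50,99]),1)
        print(n,r)
    s=env.get_state();print('t',round(s['clock'],2),'tcp',np.round(s['tcp_pos'],4),'clamp',np.round(wc(s['tcp_pos']),1),'gap',round(s['finger_gap']*1000,2),'F',np.round(s['wrist_force'],1))
if __name__=='__main__': meas()
E
python3 m.py
```

```text
scene {'tail': array([-194.7, -193.5]), 'prof': [(-53, 52, 1), (-50, 57, 15), (-47, 56, 8), (-44, 53, 5), (-41, 49, 3), (-38, 49, 4), (-35, 49, 3), (-32, 59, 15), (-29, 59, 15), (-26, 58, 16), (-23, 57, 3), (10, 62, 12), (13, 65, 28), (16, 65, 12), (19, 65, 10), (22, 66, 13), (25, 65, 11), (28, 65, 13), (31, 64, 8)], 'boxtop': array([11.7, 42.5, 78.2]), 'jaw': array([77.1, 85.8, 96.9])}
top {'tail': None, 'prof': [(-29, 58, 4), (-26, 59, 9), (-23, 61, 10), (-20, 59, 7), (13, 67, 4), (16, 68, 13), (19, 68, 15), (22, 68, 12), (25, 66, 10), (28, 68, 14), (31, 67, 9)], 'boxtop': array([14.2, 45.6, 79. ]), 'jaw': array([80. , 89.5, 99.5])}
t 9.47 tcp [ 0.5258 -0.041   0.0246] clamp [-104.7  -83.3] gap 85.35 F [-0.3 -0.2  0.7]
```

Rod and box estimates:

| Quantity | Value |
|---|---|
| Advance at start | about 9.5 mm |
| Foot face | about y −20.5 |
| Box back | about y 13.5, roughly 6 mm short of the jaw |
| Target advance | about 57 mm |

First stroke, with the handle-side finger kept against the handle.

>>> {"fn": "servo_tool", "kwargs": {
  "targets": [
    {"xyz":[0,0,0],"twist":[0,0,0],"jaw":0.8},
    {"xyz":[0,0,0],"twist":[0,0,0],"jaw":0.7},
    {"xyz":[-0.002,0,0],"twist":[0,0,0],"jaw":0.65},
    {"xyz":[-0.004,0,0],"twist":[0,0,0],"jaw":0.6},
    {"xyz":[-0.006,0,0],"twist":[0,0,0],"jaw":0.55},
    {"xyz":[-0.008,0,0],"twist":[0,0,0],"jaw":0.5},
    {"xyz":[-0.01,0,0],"twist":[0,0,0],"jaw":0.46},
    {"xyz":[-0.011,0,0],"twist":[0,0,0],"jaw":0.43},
    {"xyz":[-0.011,0,0],"twist":[0,0,0],"jaw":0.43},
    {"xyz":[-0.011,0,0],"twist":[0,0,0],"jaw":0.43},
    {"xyz":[-0.011,0,0],"twist":[0,0,0],"jaw":0.43}
  ],
  "squeeze": 40
}}

```text
clock: 10.38
tcp_pos: [0.526, -0.0553, 0.0258]
orientation: [0.004, 0.724, 0.69, -0.001]
wrist_force: [-3.0, -9.6, 14.2]
finger_gap: 0.0374
```

```bash
python3 m.py; python3 -c "
from h import *
c=cam('scene');save(c,'pics/sq1.png',(190,150,350,260),5)"
```

```text
scene {'tail': array([-185.8, -185. ]), 'prof': [(-53, 50, 2), (-50, 50, 6), (-47, 52, 8), (-44, 51, 4), (-41, 54, 13), (-38, 55, 12), (-35, 53, 2), (-32, 48, 5), (-29, 48, 3), (-26, 49, 5), (-23, 57, 12), (-20, 59, 14), (-17, 59, 15), (-14, 57, 7), (10, 63, 16), (13, 64, 26), (16, 65, 11), (19, 66, 12), (22, 65, 10), (25, 65, 12), (28, 64, 9), (31, 65, 12)], 'boxtop': array([11.5, 43.3, 78.2]), 'jaw': array([76.8, 85.9, 96.7])}
top {'tail': None, 'prof': [(-47, 53, 7), (-44, 54, 5), (-41, 55, 5), (-38, 57, 7), (-35, 60, 8), (-32, 54, 7), (-29, 51, 3), (-26, 56, 3), (-23, 52, 3), (-20, 50, 3), (-17, 61, 14), (-14, 63, 15), (-11, 54, 1), (13, 67, 4), (16, 68, 14), (19, 68, 12), (22, 67, 13), (25, 68, 11), (28, 68, 14), (31, 68, 9)], 'boxtop': array([14. , 44.6, 78.9]), 'jaw': array([79.8, 89.2, 99.5])}
t 10.48 tcp [ 0.526  -0.0553  0.0258] clamp [-103.8  -97.5] gap 36.78 F [ -3.8 -11.1  12.9]
```

View pics/sq1.png

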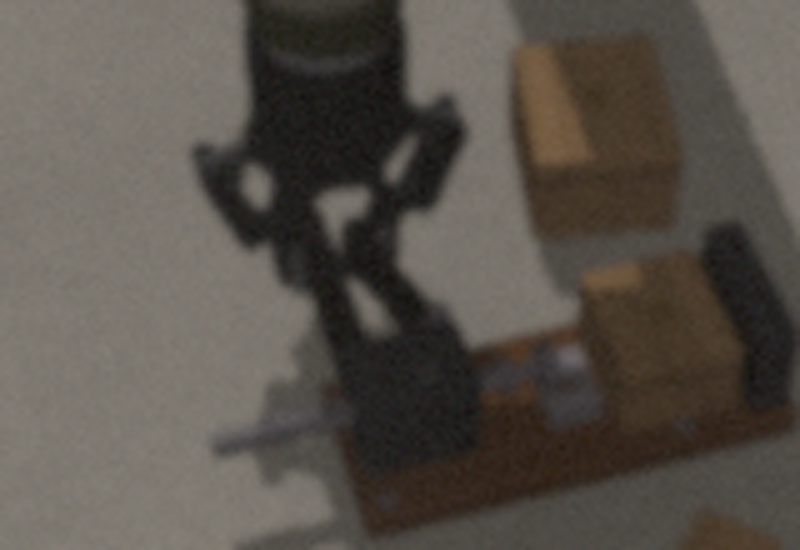

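Stroke 1 worked: the tail moved about 9 mm, gap 36.8 mm. The handle seems to be about 2.5 mm further toward −y than I modelled, so I'll shift the centre. Releasing now.

>>> {"fn": "servo_tool", "kwargs": {
  "targets": [
    {"xyz":[0.002,0,0],"twist":[0,0,0],"jaw":0.5},
    {"xyz":[0.004,0,0],"twist":[0,0,0],"jaw":0.6},
    {"xyz":[0.007,0,0],"twist":[0,0,0],"jaw":0.7},
    {"xyz":[0.0085,0,0],"twist":[0,0,0],"jaw":0.8},
    {"xyz":[0.0085,0,0],"twist":[0,0,0],"jaw":0.8},
    {"xyz":[0.0085,0,0],"twist":[0,0,0],"jaw":0.8}
  ]
}}

```text
clock: 11.03
tcp_pos: [0.5242, -0.0429, 0.0228]
orientation: [-0.0, 0.723, 0.691, -0.0]
wrist_force: [-0.5, 0.3, -0.1]
finger_gap: 0.0683
```

```bash
python3 m.py
```

```text
scene {'tail': array([-185.7, -184.8]), 'prof': [(-53, 51, 1), (-50, 51, 8), (-47, 51, 6), (-44, 50, 5), (-41, 55, 14), (-38, 56, 10), (-35, 51, 3), (-32, 49, 6), (-29, 48, 3), (-26, 49, 3), (-23, 58, 17), (-20, 59, 12), (-17, 60, 12), (-14, 58, 7), (10, 64, 19), (13, 66, 24), (16, 66, 11), (19, 67, 13), (22, 65, 10), (25, 65, 9), (28, 66, 12), (31, 65, 9)], 'boxtop': array([11.1, 42.9, 78. ]), 'jaw': array([76.9, 85.9, 96.4])}
top {'tail': None, 'prof': [(-32, 52, 3), (-29, 51, 3), (-26, 53, 3), (-23, 50, 3), (-20, 50, 3), (-17, 61, 14), (-14, 63, 13), (-11, 57, 2), (4, 38, 1), (13, 65, 4), (16, 69, 15), (19, 65, 13), (22, 67, 12), (25, 68, 11), (28, 69, 12), (31, 67, 10)], 'boxtop': array([14.3, 45.8, 79.2]), 'jaw': array([79.6, 89.1, 99.8])}
t 11.13 tcp [ 0.5243 -0.0431  0.0229] clamp [-106.   -85.4] gap 68.2 F [-0.5  0.4  0.5]
```

>>> {"fn": "servo_tool", "kwargs": {
  "targets": [
    {"xyz":[-0.001,0,0],"twist":[0,0,0],"jaw":0.68},
    {"xyz":[-0.004,0,0],"twist":[0,0,0],"jaw":0.6},
    {"xyz":[-0.007,0,0],"twist":[0,0,0],"jaw":0.53},
    {"xyz":[-0.01,0,0],"twist":[0,0,0],"jaw":0.46},
    {"xyz":[-0.011,0,0],"twist":[0,0,0],"jaw":0.43},
    {"xyz":[-0.011,0,0],"twist":[0,0,0],"jaw":0.43},
    {"xyz":[-0.011,0,0],"twist":[0,0,0],"jaw":0.43},
    {"xyz":[-0.009,0,0],"twist":[0,0,0],"jaw":0.5},
    {"xyz":[-0.006,0,0],"twist":[0,0,0],"jaw":0.6},
    {"xyz":[-0.002,0,0],"twist":[0,0,0],"jaw":0.7},
    {"xyz":[0,0,0],"twist":[0,0,0],"jaw":0.8},
    {"xyz":[0,0,0],"twist":[0,0,0],"jaw":0.8}
  ]
}}

```text
clock: 12.13
tcp_pos: [0.5243, -0.0428, 0.0229]
orientation: [-0.0, 0.723, 0.691, -0.0]
wrist_force: [-0.4, 0.5, 0.0]
finger_gap: 0.0686
```

```bash
python3 m.py
```

```text
scene {'tail': array([-177.7, -176.4]), 'prof': [(-53, 52, 3), (-50, 54, 6), (-47, 52, 6), (-44, 53, 6), (-41, 51, 5), (-38, 51, 6), (-35, 53, 11), (-32, 54, 10), (-29, 54, 9), (-26, 47, 3), (-23, 53, 5), (-20, 51, 4), (-17, 49, 3), (-14, 60, 18), (-11, 59, 12), (-8, 58, 14), (-5, 57, 2), (10, 60, 18), (13, 65, 22), (16, 64, 11), (19, 65, 13), (22, 64, 10), (25, 66, 12), (28, 66, 10), (31, 66, 10)], 'boxtop': array([11.6, 43.8, 78.4]), 'jaw': array([76.7, 85.9, 96.9])}
top {'tail': None, 'prof': [(-32, 56, 3), (-29, 57, 9), (-26, 57, 5), (-23, 53, 3), (-20, 48, 3), (-17, 51, 3), (-14, 53, 6), (-11, 60, 11), (-8, 63, 10), (-5, 60, 10), (13, 68, 4), (16, 67, 13), (19, 66, 14), (22, 65, 13), (25, 69, 10), (28, 69, 13), (31, 68, 12)], 'boxtop': array([14.5, 44.4, 78.8]), 'jaw': array([79.9, 89.3, 99.5])}
t 12.23 tcp [ 0.5244 -0.0431  0.023 ] clamp [-105.9  -85.4] gap 68.33 F [ 0.4 -0.1  0. ]
```

>>> {"fn": "servo_tool", "kwargs": {
  "targets": [
    {"xyz":[-0.001,0,0],"twist":[0,0,0],"jaw":0.68},
    {"xyz":[-0.004,0,0],"twist":[0,0,0],"jaw":0.6},
    {"xyz":[-0.007,0,0],"twist":[0,0,0],"jaw":0.53},
    {"xyz":[-0.01,0,0],"twist":[0,0,0],"jaw":0.46},
    {"xyz":[-0.011,0,0],"twist":[0,0,0],"jaw":0.43},
    {"xyz":[-0.011,0,0],"twist":[0,0,0],"jaw":0.43},
    {"xyz":[-0.011,0,0],"twist":[0,0,0],"jaw":0.43},
    {"xyz":[-0.009,0,0],"twist":[0,0,0],"jaw":0.5},
    {"xyz":[-0.006,0,0],"twist":[0,0,0],"jaw":0.6},
    {"xyz":[-0.002,0,0],"twist":[0,0,0],"jaw":0.7},
    {"xyz":[0,0,0],"twist":[0,0,0],"jaw":0.8},
    {"xyz":[0,0,0],"twist":[0,0,0],"jaw":0.8}
  ]
}}

```text
clock: 13.23
tcp_pos: [0.5243, -0.0428, 0.0229]
orientation: [-0.0, 0.723, 0.691, -0.0]
wrist_force: [0.6, 0.4, 0.7]
finger_gap: 0.068
```

>>> {"fn": "servo_tool", "kwargs": {
  "targets": [
    {"xyz":[-0.001,0,0],"twist":[0,0,0],"jaw":0.68},
    {"xyz":[-0.004,0,0],"twist":[0,0,0],"jaw":0.6},
    {"xyz":[-0.007,0,0],"twist":[0,0,0],"jaw":0.53},
    {"xyz":[-0.01,0,0],"twist":[0,0,0],"jaw":0.46},
    {"xyz":[-0.011,0,0],"twist":[0,0,0],"jaw":0.43},
    {"xyz":[-0.011,0,0],"twist":[0,0,0],"jaw":0.43},
    {"xyz":[-0.011,0,0],"twist":[0,0,0],"jaw":0.43},
    {"xyz":[-0.009,0,0],"twist":[0,0,0],"jaw":0.5},
    {"xyz":[-0.006,0,0],"twist":[0,0,0],"jaw":0.6},
    {"xyz":[-0.002,0,0],"twist":[0,0,0],"jaw":0.7},
    {"xyz":[0,0,0],"twist":[0,0,0],"jaw":0.8},
    {"xyz":[0,0,0],"twist":[0,0,0],"jaw":0.8}
  ]
}}

```text
clock: 14.23
tcp_pos: [0.5243, -0.0428, 0.0229]
orientation: [-0.0, 0.723, 0.691, -0.0]
wrist_force: [-0.2, 0.0, -0.1]
finger_gap: 0.0685
```

```bash
python3 m.py
```

```text
scene {'tail': array([-161.9, -160.9]), 'prof': [(-53, 52, 2), (-50, 51, 6), (-47, 56, 8), (-44, 55, 6), (-41, 53, 7), (-38, 54, 7), (-35, 53, 6), (-32, 54, 8), (-29, 51, 6), (-26, 51, 5), (-23, 50, 5), (-20, 50, 6), (-17, 56, 15), (-14, 56, 8), (-11, 52, 3), (-8, 48, 3), (-5, 50, 4), (-2, 49, 4), (1, 56, 13), (4, 57, 18), (7, 58, 11), (10, 63, 16), (13, 64, 19), (16, 64, 12), (19, 65, 13), (22, 65, 9), (25, 66, 12), (28, 65, 11), (31, 64, 8)], 'boxtop': array([11.5, 42.7, 78.1]), 'jaw': array([77.1, 86.2, 96.6])}
top {'tail': None, 'prof': [(-32, 56, 3), (-29, 54, 6), (-26, 53, 5), (-23, 56, 5), (-20, 53, 5), (-17, 55, 6), (-14, 60, 12), (-11, 58, 9), (-8, 50, 3), (-5, 52, 3), (-2, 54, 3), (1, 52, 5), (4, 61, 13), (7, 60, 10), (10, 61, 10), (13, 66, 9), (16, 68, 16), (19, 68, 13), (22, 67, 12), (25, 67, 11), (28, 68, 12), (31, 66, 12)], 'boxtop': array([13.9, 45.7, 79.1]), 'jaw': array([80.2, 89.6, 99.3])}
t 14.33 tcp [ 0.5244 -0.0431  0.023 ] clamp [-106.   -85.4] gap 68.42 F [ 0.1  0.4 -0.6]
```

Advance is now about 42.5 mm and the foot is about 1 mm from the box. I'll do stroke 5 and hold it for a measurement before releasing.

>>> {"fn": "servo_tool", "kwargs": {
  "targets": [
    {"xyz":[-0.001,0,0],"twist":[0,0,0],"jaw":0.68},
    {"xyz":[-0.004,0,0],"twist":[0,0,0],"jaw":0.6},
    {"xyz":[-0.007,0,0],"twist":[0,0,0],"jaw":0.53},
    {"xyz":[-0.01,0,0],"twist":[0,0,0],"jaw":0.46},
    {"xyz":[-0.011,0,0],"twist":[0,0,0],"jaw":0.43},
    {"xyz":[-0.011,0,0],"twist":[0,0,0],"jaw":0.43},
    {"xyz":[-0.011,0,0],"twist":[0,0,0],"jaw":0.43},
    {"xyz":[-0.011,0,0],"twist":[0,0,0],"jaw":0.43}
  ]
}}

```text
clock: 15.0
tcp_pos: [0.5251, -0.0552, 0.0245]
orientation: [0.001, 0.723, 0.691, 0.0]
wrist_force: [-1.5, -1.8, 7.4]
finger_gap: 0.0371
```

```bash
python3 m.py
```

```text
scene {'tail': array([-153.8, -153.5]), 'prof': [(-53, 53, 2), (-50, 55, 7), (-47, 55, 9), (-44, 53, 5), (-41, 52, 5), (-38, 53, 8), (-35, 55, 7), (-32, 51, 6), (-29, 53, 9), (-26, 52, 6), (-23, 53, 5), (-20, 51, 6), (-17, 51, 5), (-14, 53, 7), (-11, 56, 11), (-8, 57, 8), (-5, 54, 7), (-2, 50, 3), (1, 50, 4), (4, 51, 3), (7, 50, 4), (10, 61, 23), (13, 58, 12), (16, 60, 12), (19, 65, 20), (22, 64, 11), (25, 66, 10), (28, 65, 12), (31, 66, 9)], 'boxtop': array([17.8, 47.8, 77.8]), 'jaw': array([77. , 85.8, 96. ])}
top {'tail': None, 'prof': [(-50, 54, 5), (-47, 55, 7), (-44, 58, 5), (-41, 54, 5), (-38, 55, 5), (-35, 56, 5), (-32, 56, 9), (-29, 55, 6), (-26, 55, 5), (-23, 56, 5), (-20, 55, 5), (-17, 54, 6), (-14, 55, 8), (-11, 53, 5), (-8, 59, 7), (-5, 63, 8), (-2, 56, 8), (1, 54, 5), (4, 51, 6), (7, 53, 5), (10, 50, 3), (13, 61, 10), (16, 60, 14), (19, 64, 16), (22, 69, 12), (25, 66, 11), (28, 69, 13), (31, 67, 11)], 'boxtop': array([20.3, 49.9, 79. ]), 'jaw': array([76.7, 89.1, 99.6])}
t 15.1 tcp [ 0.5251 -0.0552  0.0245] clamp [-104.7  -97.5] gap 37.02 F [-2.6 -0.8  8. ]
```

The box is now at y ≈ 20.3, so it is against the jaw with almost no foot push (about 0.5 mm). I'll release once and then do a measured partial final squeeze.

>>> {"fn": "servo_tool", "kwargs": {
  "targets": [
    {"xyz":[0.002,0,0],"twist":[0,0,0],"jaw":0.5},
    {"xyz":[0.005,0,0],"twist":[0,0,0],"jaw":0.6},
    {"xyz":[0.009,0,0],"twist":[0,0,0],"jaw":0.7},
    {"xyz":[0.011,0,0],"twist":[0,0,0],"jaw":0.8},
    {"xyz":[0.011,0,0],"twist":[0,0,0],"jaw":0.8},
    {"xyz":[0.011,0,0],"twist":[0,0,0],"jaw":0.8},
    {"xyz":[0.01,0,0],"twist":[0,0,0],"jaw":0.7},
    {"xyz":[0.007,0,0],"twist":[0,0,0],"jaw":0.62},
    {"xyz":[0.004,0,0],"twist":[0,0,0],"jaw":0.55},
    {"xyz":[0.003,0,0],"twist":[0,0,0],"jaw":0.53},
    {"xyz":[0.003,0,0],"twist":[0,0,0],"jaw":0.53},
    {"xyz":[0.003,0,0],"twist":[0,0,0],"jaw":0.53}
  ]
}}

```text
clock: 16.1
tcp_pos: [0.5244, -0.0509, 0.0243]
orientation: [-0.0, 0.723, 0.691, 0.001]
wrist_force: [-2.8, 4.2, 9.2]
finger_gap: 0.0454
```

```bash
python3 m.py
```

```text
scene {'tail': array([-150.3, -148.9]), 'prof': [(-53, 53, 1), (-50, 51, 9), (-47, 55, 9), (-44, 52, 5), (-41, 55, 7), (-38, 55, 5), (-35, 54, 9), (-32, 51, 5), (-29, 53, 7), (-26, 54, 7), (-23, 51, 7), (-20, 52, 5), (-17, 50, 6), (-14, 53, 7), (-11, 50, 5), (-8, 53, 10), (-5, 56, 10), (-2, 55, 7), (1, 53, 5), (4, 48, 4), (7, 49, 4), (10, 60, 25), (13, 59, 11), (16, 63, 16), (19, 65, 17), (22, 65, 9), (25, 66, 11), (28, 64, 9), (31, 64, 10)], 'boxtop': array([17.3, 48. , 77.9]), 'jaw': array([76.7, 85.9, 96.2])}
top {'tail': None, 'prof': [(-47, 51, 1), (-44, 54, 5), (-41, 55, 5), (-38, 58, 5), (-35, 55, 5), (-32, 56, 9), (-29, 57, 6), (-26, 56, 5), (-23, 57, 5), (-20, 53, 5), (-17, 57, 5), (-14, 53, 10), (-11, 54, 4), (-8, 59, 4), (-5, 55, 4), (-2, 61, 8), (1, 58, 8), (4, 49, 8), (7, 52, 4), (10, 51, 3), (13, 62, 10), (16, 63, 13), (19, 64, 18), (22, 68, 12), (25, 68, 11), (28, 69, 12), (31, 67, 12)], 'boxtop': array([20. , 49.8, 79. ]), 'jaw': array([74.9, 89.4, 99.4])}
t 16.2 tcp [ 0.5245 -0.0509  0.0243] clamp [-105.5  -93.2] gap 45.82 F [-2.2  3.3  9.1]
```

The advance follows the model: about 4 mm more at a 45.6 mm gap, so the push is about 4.5 mm. I'll squeeze on to a gap of about 40 mm.

>>> {"fn": "servo_tool", "kwargs": {
  "targets": [
    {"xyz":[-0.001,0,0],"twist":[0,0,0],"jaw":0.51},
    {"xyz":[-0.002,0,0],"twist":[0,0,0],"jaw":0.49},
    {"xyz":[-0.0027,0,0],"twist":[0,0,0],"jaw":0.472},
    {"xyz":[-0.0027,0,0],"twist":[0,0,0],"jaw":0.472},
    {"xyz":[-0.0027,0,0],"twist":[0,0,0],"jaw":0.472},
    {"xyz":[-0.0027,0,0],"twist":[0,0,0],"jaw":0.472}
  ]
}}

```text
clock: 16.7
tcp_pos: [0.5248, -0.0533, 0.0248]
orientation: [0.0, 0.723, 0.691, 0.001]
wrist_force: [-2.1, 4.2, 11.8]
finger_gap: 0.0405
```

```bash
python3 m.py; python3 -c "
from h import *
c=cam('top');save(c,'pics/fint.png',(205,150,345,255),5)
b=cam('scene');save(b,'pics/fin.png',(190,150,350,260),5)
# collar-foot spacing from edge profile along the rod axis, both now and free (sq0 reference)
def prof(c):
    o=[]
    for y in np.arange(-60,30,1.):
        p=c['R'].T@(np.r_[cw(0,y),.052]-c['eye']);u,v=p[0]/p[2]*c['fx']+c['cx'],p[1]/p[2]*c['fy']+c['cy']
        o.append(cv2.getRectSubPix(cv2.cvtColor(c['color'],cv2.COLOR_RGB2GRAY),(1,1),(float(u),float(v)))[0,0])
    return o
f=lambda o:' '.join(map(str,o))
print(f(prof(b)));print(f(prof(dict(np.load('sq0.npz')))))"
```

```text
scene {'tail': array([-148.7, -147. ]), 'prof': [(-53, 53, 2), (-50, 55, 8), (-47, 53, 8), (-44, 53, 5), (-41, 54, 7), (-38, 55, 6), (-35, 53, 6), (-32, 55, 8), (-29, 54, 8), (-26, 53, 5), (-23, 53, 5), (-20, 53, 6), (-17, 52, 6), (-14, 51, 6), (-11, 51, 6), (-8, 51, 6), (-5, 55, 14), (-2, 56, 8), (1, 56, 4), (4, 51, 3), (7, 48, 3), (10, 58, 21), (13, 59, 13), (16, 62, 15), (19, 65, 20), (22, 65, 12), (25, 66, 9), (28, 65, 10), (31, 65, 8)], 'boxtop': array([17.7, 47.4, 77.9]), 'jaw': array([76.6, 85.7, 96.5])}
top {'tail': None, 'prof': [(-50, 54, 2), (-47, 57, 7), (-44, 55, 5), (-41, 54, 5), (-38, 57, 5), (-35, 52, 5), (-32, 57, 10), (-29, 54, 5), (-26, 56, 5), (-23, 52, 5), (-20, 55, 5), (-17, 59, 6), (-14, 57, 8), (-11, 52, 5), (-8, 51, 4), (-5, 54, 4), (-2, 52, 6), (1, 58, 13), (4, 56, 6), (7, 50, 4), (10, 52, 3), (13, 61, 10), (16, 61, 14), (19, 67, 17), (22, 68, 12), (25, 67, 11), (28, 68, 13), (31, 67, 11)], 'boxtop': array([20.3, 49.5, 78.8]), 'jaw': array([76.8, 89.3, 99.5])}
t 16.8 tcp [ 0.5248 -0.0533  0.0248] clamp [-105.1  -95.6] gap 40.68 F [-2.2  4.2 12.5]
32 32 34 35 34 34 36 40 43 45 47 49 50 52 52 52 52 53 54 54 53 52 53 53 54 53 53 53 53 52 52 51 50 49 50 50 51 51 51 52 52 53 54 54 54 55 57 56 55 54 55 55 55 55 55 55 56 57 56 55 55 55 55 55 55 55 53 51 52 54 55 55 56 57 58 59 58 57 56 58 59 59 58 58 58 58 58 58 58 58
29 29 31 32 33 35 38 43 48 50 53 55 55 55 55 55 54 53 52 52 52 52 52 52 52 51 50 52 53 55 56 58 59 59 61 65 70 75 81 86 90 94 96 98 99 99 99 99 99 98 99 100 100 99 98 95 93 89 83 76 69 63 57 53 50 48 47 46 45 46 46 47 47 49 52 54 57 60 60 58 57 58 59 60 59 59 58 57 57 56
```

View pics/fin.png

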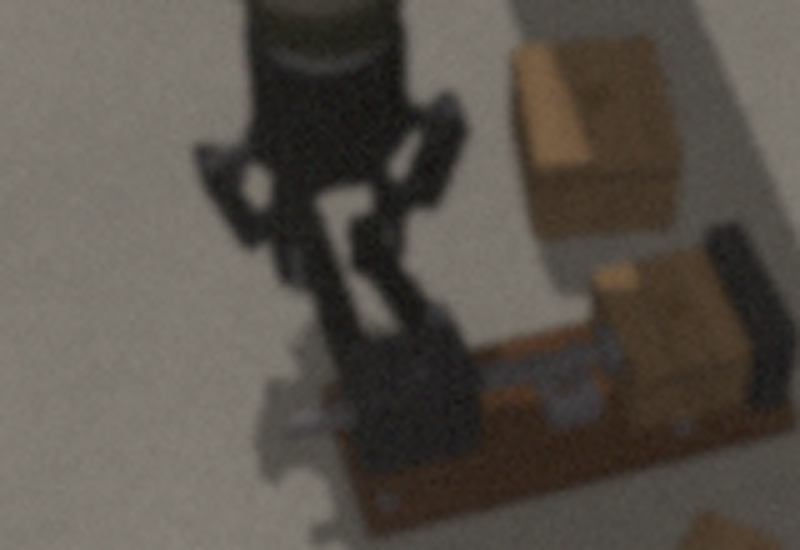

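View pics/fint.png

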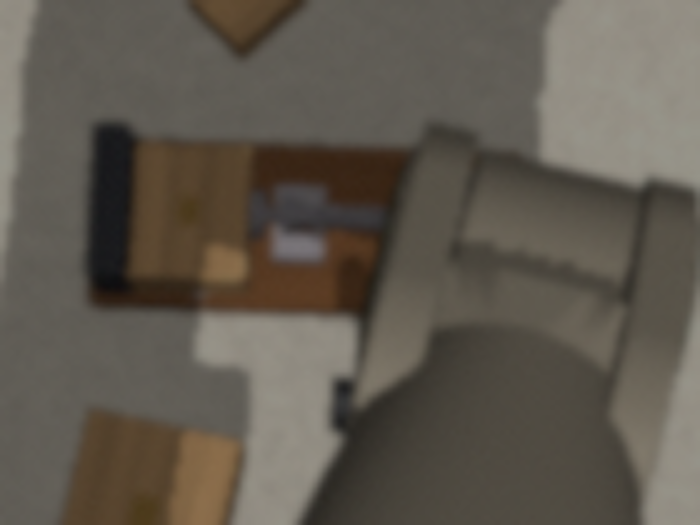

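In both views the box is flush against the far jaw: the scene crop has no gap at (735,330), and the top crop none at (130,210). The foot is on the box and the collar has moved closer to the foot. Tail travel puts the push at about 6 mm, so a small extra squeeze of about 0.8 mm should make it half.

>>> {"fn": "servo_tool", "kwargs": {
  "targets": [
    {"xyz":[-0.0005,0,0],"twist":[0,0,0],"jaw":0.46},
    {"xyz":[-0.001,0,0],"twist":[0,0,0],"jaw":0.452},
    {"xyz":[-0.001,0,0],"twist":[0,0,0],"jaw":0.452},
    {"xyz":[-0.001,0,0],"twist":[0,0,0],"jaw":0.452},
    {"xyz":[-0.001,0,0],"twist":[0,0,0],"jaw":0.452},
    {"xyz":[-0.001,0,0],"twist":[0,0,0],"jaw":0.452}
  ]
}}

```text
clock: 17.4
tcp_pos: [0.525, -0.0542, 0.0249]
orientation: [0.0, 0.723, 0.691, 0.002]
wrist_force: [-1.7, 5.5, 13.3]
finger_gap: 0.0394
```

```bash
python3 -c "
from h import *
def f(P):
    k=wc(P);z=P[...,2]*1000
    s=lambda a,b,d,e,zl,zh:np.sort(k[...,1][(k[...,0]>a)&(k[...,0]<b)&(k[...,1]>d)&(k[...,1]<e)&(z>zl)&(z<zh)])
    t=s(-9,9,-215,-118,36,60);b=s(-28,28,0,79.5,61,67.5)
    bk=k[...,1][(abs(k[...,0])<28)&(z>25)&(z<66)&(k[...,1]>5)&(k[...,1]<40)]
    return t[1],np.percentile(b,1.5),np.median(b)
D=np.array([f(cam('scene')['P']) for _ in range(8)]);print(D.mean(0),D.std(0))
print('start',f(np.load('sq0.npz')['P']))
P=cam('scene')['P'].reshape(-1,3)*1000
m=(abs(P[:,0]-466)<80)&(abs(P[:,1]-384)<65)&(P[:,2]>26)&(P[:,2]<110);print('key',m.sum(),np.round(np.percentile(P[m],[2,50,98],axis=0)))
goto((.5,0),.1,87.4)"
```

```text
[-147.88511953   17.91000476   47.67911573] [0.16555183 0.20070321 0.45963834]
start (np.float64(-194.4415563921091), np.float64(11.439858087331936), np.float64(43.143854609718886))
key 136 [[459. 373.  28.]
 [474. 377.  60.]
 [478. 388.  86.]]
xyz [ 0.0531 -0.0272 -0.0751] twist [ 0.0028 -0.002   0.0007] t 17.85 tcp [ 0.525  -0.0542  0.0249] F [-2.5  5.6 13.1] gap 38.9 q [-0.26  0.38 -0.41  0.79  0.   -0.21]
```

The push estimates of 6.2 mm (tail) and about 7.5 mm (trigger model) bracket half of the 14 mm travel. The box is against the jaw, the key is in the tray and the trigger is still squeezed, so I'm handing in.

```bash
python3 -c "
from h import *
print(env.hand_in()); s=env.get_state(); print(s['clock'],s['finger_gap'])"
```

```text
the job is handed in; nothing more can be done
None
the job is handed in; nothing more can be done
```

I handed the job in at about 17.9 s. The stop key is out of the clamp and standing in the steel tray. The box is pressed against the far jaw, and the gripper is still squeezing the trigger.

- **Strokes:** I used five full trigger strokes, then a partial sixth that I held at a finger gap of about 39 mm. I never pushed the rod or foot directly.
- **Box:** It is flush against the jaw in both camera views. Its back edge measures clamp y ≈ 20.3 mm, where 20 mm is contact.
- **Key:** My last depth check still showed it standing in the tray.
- **Foot push:** My two estimates disagree by just over 1 mm: the rod tail's position gives about 6.2 mm, and the trigger travel gives about 7.5 mm. Half of the 14 mm travel is 7 mm, and either figure is well short of fully in.
- **Forces and bystanders:** Every wrist force reading stayed below about 20 N. The teapot, cup and sugar bowl were left alone, though I did not measure their positions again at the end.

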